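# Square a wooden box up in the corner jig

## Task

Lift the loose lid off the small wooden box by its red handle and lay it flat, handle up, on the grey felt pad. Then set the open box upright on the squaring board and press it firmly into the corner so that it sits flush against both blue fences at once, and finish there, still holding it pressed against both, as if someone were about to nail it. Leave everything else on the bench where it is.

Things in the scene. Friction and masses are not known exactly. Their poses are not given: they have to be found in the camera images.
- crate_center (a point): centre (half-way up) of the small pale wooden box, open at the top once its lid is off: 120 mm long along its x, 60 mm wide along its y, 70 mm high (z up), walls and floor 8 mm thick. About 0.2 to 0.4 kg. It starts standing on the bench (z = 0) with its lid on. It can be gripped across its 60 mm width or by one wall; its long side may go along either fence
- lid_handle (a point): centre of the red bar handle of the loose brown lid; handle 50 mm long along x, 18 mm wide along y, 34 mm high, standing on the lid plate (its centre is 17 mm above the plate's top). Plate 124 x 64 mm (x, y), 8 mm thick, and below it a 4 mm deep locating lip, 2.5 mm loose in the box's mouth, on which the lid rests when laid down: the handle's centre then stands 29 mm above what it lies on. On the box, its axes match the box's. About 0.1 kg
- lid: the same lid; origin at the centre of the underside of its lip, 29 mm below the handle's centre, same axes
- crate: the same wooden box; origin at the centre of its underside, same axes
- pad: grey felt pad for the lid, fixed flat on the bench, 180 mm along its x, 130 mm along its y, 4 mm thick; origin at the centre of its underside
- jig: squaring board, dark waxed wood on which the box slides easily unless it is borne down on, fixed to the bench: 200 x 200 mm, 12 mm thick; origin at the centre of its underside. Its two blue fences stand along its +x edge and its +y edge, 22 mm wide, rising 16 mm above the board's top (28 mm above the bench)
- jig_corner (a point): the inner corner where the two fences' inner faces meet, on the board's top face (12 mm above the bench); axes as the board's: fence A's inner face runs along y and fence B's along x through this point, and the free area of the board lies on its -x, -y side
- fence_a: fence A, rigid smooth blue bar along the board's +x edge, facing the board's -x; origin at the centre of its underside. Firmly means a steady push of about 5 to 20 N on each fence
- fence_b: fence B, rigid blue bar along the board's +y edge, facing the board's -y; origin at the centre of its underside
- tape: yellow tape measure, 60 x 36 x 50 mm; a bystander, to be left alone; origin at the centre of its underside
- sander: cork sanding block, 50 x 35 x 30 mm; a bystander, to be left alone; origin at the centre of its underside
- nail_tin: open steel tin of nails, 60 mm across, 45 mm high; a bystander, to be left alone; origin at the centre of its underside
- offcut: pale wood offcut, 70 x 45 x 40 mm; a bystander, to be left alone; origin at the centre of its underside
- glue: white glue bottle with a red cap, 56 mm across, 150 mm high; a bystander, to be left alone; origin at the centre of its underside
- paint: green paint can, 84 mm across, 90 mm high; a bystander, to be left alone; origin at the centre of its underside
- hammer: wooden-handled hammer lying on the bench near its right edge; a bystander, to be left alone; origin at the middle of its 260 mm length, on the bench

How it is judged:
By the outcome, as a careful person would: the job done as asked, in the order asked, and still so for the second after the job is handed in, while the arm keeps its last pose, push and grip.
It also fails if it takes over 69 s, if anything falls off the work surface, if the arm or the gripper's body presses on something with over 40 N, if the wrist force passes 120 N, or if a joint passes its speed limit or range.

## Robot

A 6-joint arm with a two-finger parallel gripper is mounted at the origin on the work surface. World frame = base frame: x ahead of the robot, y to its left, z up, the work surface at z = 0. Lengths are in m, angles in degrees, forces in N, time in s.
With the tool pointing down it reaches from about 0.35 to 0.8 m from the base axis. Payload 7.3 kg.
Tool frame: the origin (TCP) lies at the very end of the fingers, on their centre line; the grasp point (between the pads) lies 19 mm behind it (ctrl.tcp_to_grasp is the distance from the TCP to the grasp point, in m); z points along the fingers, y is the line along which they close (so a half turn about z gives the same grasp; the last joint's range is limited). The gripper opens to 85 mm and grips with 20 to 120 N. Pads are 22 mm wide; open, the fingers measure 114 mm over their backs; the gripper's body (76 mm by 85 mm) begins 54 mm behind the grasp point. The pads swing forward as they close: fully open they stand 13 mm farther back than shut.
Start: joints at [-71.906, 19.595, 87.324, -0, 73.075, -8.365], TCP at [0.234, -0.47, 0.231] pointing down, gripper open.
Joint ranges: [-145.02, 145.02], [-44.19, 115.74], [2.07, 154.8], [-57.11, 237.11], [16.16, 152.29], [-177.93, 177.93]. Speed limits (degrees/s): [147.25, 147.25, 180, 180, 180, 180].

## Interface

Orientations are given as [roll, pitch, yaw] about the fixed x, y, z axes, in that order (R = Rz(yaw) Ry(pitch) Rx(roll)).
In Python, from plant import ctrl, viewer gives the robot as it stands. The module is installed in compiled form; this text tells all that it offers. Calls block until the motion is done:
- ctrl.move_ptp(position, orientation): joint-space move of the TCP to a pose.
- ctrl.move_straight(position, orientation=None, rate=0.15): straight line of the TCP; orientation=None keeps the orientation; rate is the mean speed in m/s.
- ctrl.move_joints(angles): joint-space move.
- ctrl.ungrasp() and ctrl.grasp(): open the fingers fully, or close them until they stop; the grip force is fixed at half the most.
- ctrl.dwell(seconds).
- ctrl.solve_ik(position, orientation): joint angles nearest the present ones, or None.
- ctrl.state(): the state.
- viewer.capture(name): name is "scene" or "top" or "wrist"; returns the picture (480x640x3 uint8, blue, green, red); there is no depth.
- viewer.get_calibration(name): a dict with "fx", "fy", "cx", "cy" (pixels), "k1" (the pictures are not rectified: a ray, as slopes to the right and down, at radius r is drawn at 1 + k1 r^2 times it, then the intrinsics apply), "rvec" (rotation vector, rad) and "tvec" (3), from world to camera coordinates, as OpenCV has them. Camera axes: x right, y down, z forward; pixel columns grow to the right and rows downward; lengths in m; the calibration is good to about 2 mm. A picture is of the moment at which its call begins: read the wrist's pose just before it. get_calibration takes no time and is no camera call; for the wrist camera it gives the pose at the moment of the call.
A pose or a line that the arm cannot do raises ctrl.MotionError and nothing moves.
- ctrl.job_done(): hands the job in; it is judged then, once.
The state is a dict: "time": time; "joint_pos": joint angles; "joint_vel": joint speeds; "joint_efforts": joint torques, N m; "tool_pos": TCP position; "eef_rot": TCP orientation; "contact_force": force on the tool from outside, world axes, zero at the start; "moment": the same for the moment, N m; "finger_gap": opening from 0.0 (shut) to 1.0 (fully open); "gripper_force": force on a finger pad.
Only numpy, scipy, OpenCV 4.12 (cv2) and the standard library are available. Lean on these libraries where they do the work, as an engineer would, in place of code of your own. Each camera call takes 0.05 s, during which the arm holds its last target. There are 200 camera calls.

## Working session

There is one attempt and no reset: what is moved stays moved. The work goes in short steps, each a Python script; the robot and the scene stay as the last script left them, time stands still between calls to the robot, and variables do not carry over. Pictures are saved under pics/ and viewed, at most 10 in all, crops included, and the job is handed in when it is done.

```bash
mkdir -p pics; cat > h.py <<'E'
import numpy as np, cv2
from plant import ctrl, viewer
def snap(name,f=None):
    cal=viewer.get_calibration(name); im=viewer.capture(name)
    if f: cv2.imwrite('pics/'+f,im)
    return im,cal
def ray(cal,uv):
    K=np.array([[cal['fx'],0,cal['cx']],[0,cal['fy'],cal['cy']],[0,0,1.]])
    p=cv2.undistortPoints(np.float64(uv).reshape(-1,1,2),K,np.float64([cal['k1'],0,0,0])).reshape(-1,2)
    R=cv2.Rodrigues(np.float64(cal['rvec']))[0]; t=np.float64(cal['tvec']).ravel()
    return -R.T@t, np.c_[p,np.ones(len(p))]@R
def onplane(cal,uv,z):
    o,d=ray(cal,uv); return o+d*((z-o[2])/d[:,2])[:,None]
E
python3 - <<'E'
from h import *
im,c=snap('top','top0.png'); im2,c2=snap('scene','scene0.png')
for k in (c,c2): print(k)
s=ctrl.state(); print(s)
E
```

```text
{'fx': 503.5610461161132, 'fy': 503.5610461161132, 'cx': 328.25633995459316, 'cy': 242.86045343540485, 'k1': -0.011220839841180604, 'rvec': array([ 2.17018941, -2.14997019,  0.1273464 ]), 'tvec': array([-0.14172241,  0.57667645,  1.17078394])}
{'fx': 592.0823574622741, 'fy': 592.0823574622741, 'cx': 318.10547727785195, 'cy': 247.3137826422896, 'k1': -0.13847437911912122, 'rvec': array([ 0.83538794,  2.53375457, -1.06847361]), 'tvec': array([ 0.51246043, -0.07645249,  1.73761126])}
{'time': 0.1, 'joint_pos': array([-7.19055142e+01,  1.96332254e+01,  8.73725277e+01,  6.81284022e-04,
        7.30764018e+01, -8.36494500e+00]), 'joint_vel': array([ 0.00809294, -0.12374427, -0.05991839,  0.04998723, -0.05857954,
       -0.02314454]), 'joint_efforts': array([ 2.57590946e-03, -4.34448159e+01, -2.46492505e+01, -1.82423801e-04,
        4.68580300e-03,  7.31087169e-06]), 'tool_pos': array([ 0.23382952, -0.46963661,  0.2306837 ]), 'eef_rot': array([-1.79918814e+02, -1.25962648e-02,  2.64592231e+01]), 'contact_force': array([ 0.09007789, -0.39914783, -0.24888538]), 'moment': array([-0.01134259, -0.02376581, -0.05334598]), 'gripper_force': 0.0, 'finger_gap': 0.9960200840520644}
```

View pics/top0.png

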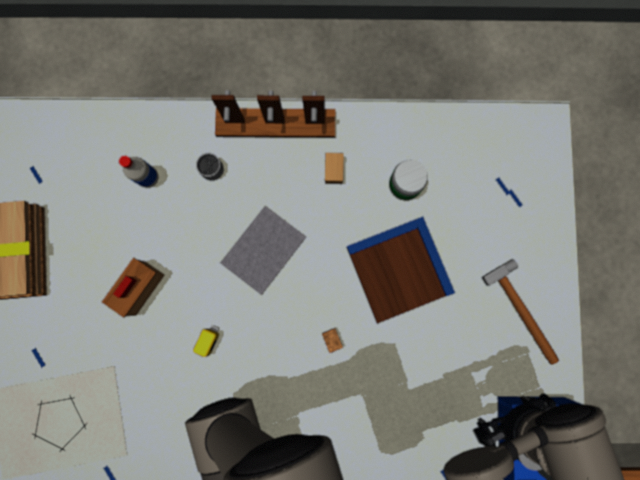

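View pics/scene0.png

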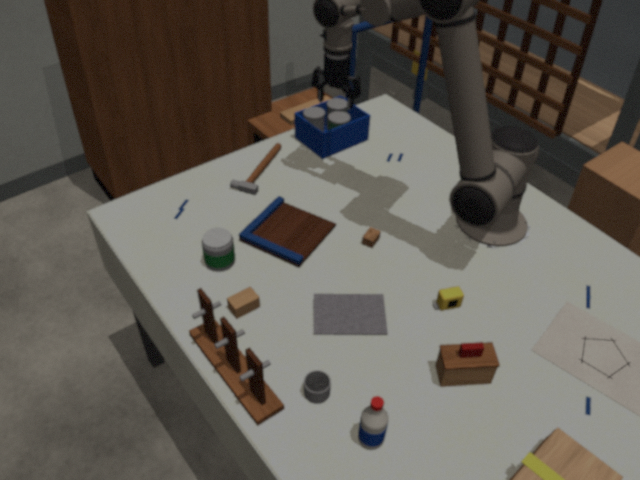

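The top view shows the lidded box at (133,287) with its red handle at (123,287), and the pad at (263,250). The jig is at (400,270), with its fence corner near (423,218). The top fence must be B (its normal is about world +x) and the right one A. Next I'll measure them by colour.

```bash
cat >> h.py <<'E'
def big(mask,roi=None,k=3):
    m=mask.astype(np.uint8)*255
    if roi:
        z=np.zeros_like(m); x0,y0,x1,y1=roi; z[y0:y1,x0:x1]=m[y0:y1,x0:x1]; m=z
    if k: m=cv2.morphologyEx(m,cv2.MORPH_OPEN,np.ones((k,k),np.uint8))
    cs=cv2.findContours(m,cv2.RETR_EXTERNAL,cv2.CHAIN_APPROX_NONE)[0]
    return max(cs,key=cv2.contourArea) if cs else None
def rect(cal,c,z):
    "min-area rectangle on plane z: centre, sizes (long,short) mm, yaw of long side"
    p=onplane(cal,c.reshape(-1,2),z)[:,:2]
    (cx,cy),(w,h),a=cv2.minAreaRect(np.float32(p*1000))
    if w<h: w,h,a=h,w,a+90
    return np.array([cx,cy])/1000,(round(w,1),round(h,1)),(a+90)%180-90
def hsv(im): return cv2.split(cv2.cvtColor(im,cv2.COLOR_BGR2HSV))
E
python3 - <<'E'
from h import *
im=cv2.imread('pics/top0.png'); c=viewer.get_calibration('top'); H,S,V=hsv(im)
red=big(((H<6)|(H>174))&(S>190)&(V>90),(95,265,150,310),0); print('handle',rect(c,red,.112))
lid=big((S>100)&(V>60),(90,250,170,325)); print('lid',rect(c,lid,.078), cv2.boundingRect(lid))
pad=big((V<150)&(S<60),(215,200,310,300)); print('pad',rect(c,pad,.004))
blue=big((H>100)&(H<125)&(S>120),(340,210,460,300),0)
jig=big((S>90),(335,205,465,330)); print('jig',rect(c,jig,.02))
print(onplane(c,[[423,218],[348,247],[453,292],[378,322]],.028).round(3))
for q in ((123,287),(263,250),(235,105)): print(q,[ (int(H[q[1],q[0]])),int(S[q[1],q[0]]),int(V[q[1],q[0]])])
E
```

```text
handle (array([0.46715649, 0.32056143]), (47.6, 16.5), -32.29164123535156)
lid (array([0.46771106, 0.31882419]), (123.6, 62.9), -33.52365493774414) (103, 259, 52, 57)
pad (array([0.56400366, 0.02344875]), (182.1, 132.7), -36.703468322753906)
jig (array([ 0.51760193, -0.30978772]), (199.1, 198.6), -68.0049991607666)
[[ 0.641 -0.365  0.028]
 [ 0.569 -0.184  0.028]
 [ 0.464 -0.434  0.028]
 [ 0.392 -0.256  0.028]]
(123, 287) [1, 230, 124]
(263, 250) [144, 13, 101]
(235, 105) [11, 223, 16]
```

```bash
python3 - <<'E'
from h import *
ctrl.move_ptp([.4675,.3195,.28],[180,0,147])
im,c=snap('wrist','w1.png'); s=ctrl.state(); print(s['time'],s['tool_pos'],s['eef_rot'],s['joint_pos'])
H,S,V=hsv(im)
red=big(((H<6)|(H>174))&(S>190)&(V>60),None,0); print(rect(c,red,.112),cv2.boundingRect(red))
E
```

```text
3.05 [0.46792352 0.31884817 0.27994011] [-1.79992059e+02  3.78893144e-03  1.46925153e+02] [ 2.65205885e+01  2.22209187e+01  7.56532077e+01 -7.35592286e-03
  8.21308047e+01 -3.04035573e+01]
(array([0.48154865, 0.31177679]), (12.6, 12.2), -33.0255012512207) (313, 230, 17, 17)
```

View pics/w1.png

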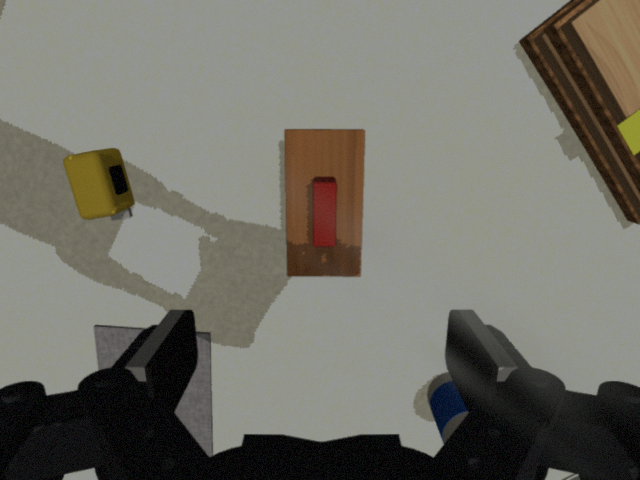

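Handle at cols 313–336, rows 182–247, and the lid's corners run from (285,129) to (361,276). It's well aligned with the tool.

```bash
python3 - <<'E'
from h import *
im=cv2.imread('pics/w1.png'); c=viewer.get_calibration('wrist'); H,S,V=hsv(im)
print('cam',ray(c,[[320,240]]))
m=((H<6)|(H>174))&(S>180)&(V>25)
red=big(m,(295,150,355,270),0); print(rect(c,red,.112),cv2.boundingRect(red))
lid=big((S>75),(270,110,380,295)); print('lid',rect(c,lid,.078),cv2.boundingRect(lid))
print(onplane(c,[[285,129],[365,129],[361,276],[288,276]],.078).round(4))
print(onplane(c,[[313,182],[336,182],[336,247],[313,247]],.112).round(4))
E
```

```text
cam (array([0.40855484, 0.35877963, 0.42207097]), array([[ 0.2290723 , -0.15030839, -0.96173988]]))
(array([0.48049847, 0.31519131]), (18.0, 16.7), -33.02523422241211) (313, 223, 23, 24)
lid (array([0.46739331, 0.32371915]), (122.4, 63.2), -33.39699172973633) (285, 129, 80, 147)
[[0.3994 0.3314 0.078 ]
 [0.4337 0.3842 0.078 ]
 [0.5369 0.3171 0.078 ]
 [0.5026 0.2642 0.078 ]]
[[0.4426 0.3301 0.112 ]
 [0.4518 0.3442 0.112 ]
 [0.4937 0.3175 0.112 ]
 [0.4842 0.3028 0.112 ]]
```

```bash
cat >> h.py <<'E'
def st(tag=''):
    s=ctrl.state(); print(tag,round(s['time'],2),s['tool_pos'].round(4),s['eef_rot'].round(2),'F',s['contact_force'].round(1),'M',s['moment'].round(2),'gap',round(s['finger_gap'],3),'gf',round(s['gripper_force'],1)); return s
E
python3 - <<'E'
from h import *
ctrl.move_straight([.4678,.3222,.12],[180,0,146.8],rate=.2)
ctrl.move_straight([.4678,.3222,.084],rate=.08); st('down')
ctrl.grasp(); st('grasped')
ctrl.move_straight([.4678,.3222,.20],rate=.15); st('up')
im,c=snap('wrist','w2.png'); snap('top','top1.png')
E
```

```text
down 4.6 [0.468  0.3223 0.0843] [1.7998e+02 1.0000e-02 1.4680e+02] F [ 0.2 -0.   0.1] M [-0.   -0.01 -0.02] gap 1.003 gf 0.0
grasped 5.22 [0.4681 0.3224 0.0843] [1.7996e+02 2.0000e-02 1.4680e+02] F [-0.9  0.7  2. ] M [-0.03  0.   -0.02] gap 0.202 gf 59.0
up 6.15 [0.4672 0.3219 0.1989] [-1.799e+02 -6.000e-02  1.468e+02] F [-0.3  0.9 -0.3] M [ 0.04 -0.01  0.02] gap 0.203 gf 58.5
```

View pics/w2.png

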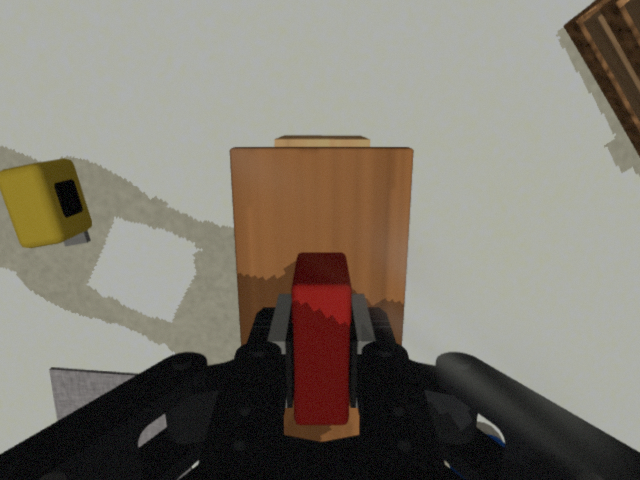

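The lid is held square at (322,300), with the box left on the bench behind it. Next I'll lay the lid on the pad.

```bash
python3 - <<'E'
from h import *
ctrl.move_ptp([.564,.0240,.10],[180,0,143.3]); st()
ctrl.move_straight([.564,.0240,.035],rate=.12)
ctrl.move_straight([.564,.0240,.0220],rate=.03); st('low')
z=.0220
for i in range(6):
    if ctrl.state()['contact_force'][2]>2: break
    z-=.0007; ctrl.move_straight([.564,.0240,z],rate=.03); s=st('step')
ctrl.ungrasp(); st('open')
ctrl.move_straight([.564,.0240,.16],rate=.2)
ctrl.move_ptp([.4678,.3222,.26],[180,0,146.8]); st('over box')
im,c=snap('wrist','w3.png'); snap('top','top2.png')
H,S,V=hsv(im); 
print(c['rvec'],c['tvec'])
E
```

```text
7.5 [0.5642 0.025  0.1004] [1.7996e+02 2.0000e-02 1.4335e+02] F [ 0.5  0.1 -1.3] M [ 0.05 -0.    0.05] gap 0.198 gf 58.5
low 8.78 [0.564  0.024  0.0223] [1.800e+02 1.000e-02 1.433e+02] F [-1.3  0.5  4.4] M [-0.05  0.3  -0.04] gap 0.197 gf 59.4
open 9.44 [0.564 0.024 0.022] [-180.    -0.   143.3] F [ 0.6 -0.3  0.1] M [ 0.06 -0.04 -0.01] gap 1.001 gf 0.0
over box 11.53 [0.4682 0.3212 0.2592] [-1.7992e+02 -2.0000e-02  1.4674e+02] F [ 0.4  0.5 -0.3] M [ 0.01 -0.05  0.02] gap 1.003 gf 0.0
[-2.54175377 -1.37471951 -0.19310681] [-0.52641355 -0.24950574  0.34599649]
```

```bash
python3 -c "
import cv2,numpy as np
a=cv2.imread('pics/w3.png');b=cv2.imread('pics/top2.png')[160:360,60:480]
a=cv2.resize(a,(440,330)); b=cv2.resize(b,(560,267)); o=np.zeros((600,800,3),np.uint8);o[:330,:440]=a;o[330:597,:560]=b;cv2.imwrite('pics/c3.png',o)"
```

```text
(no output)
```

View pics/c3.png

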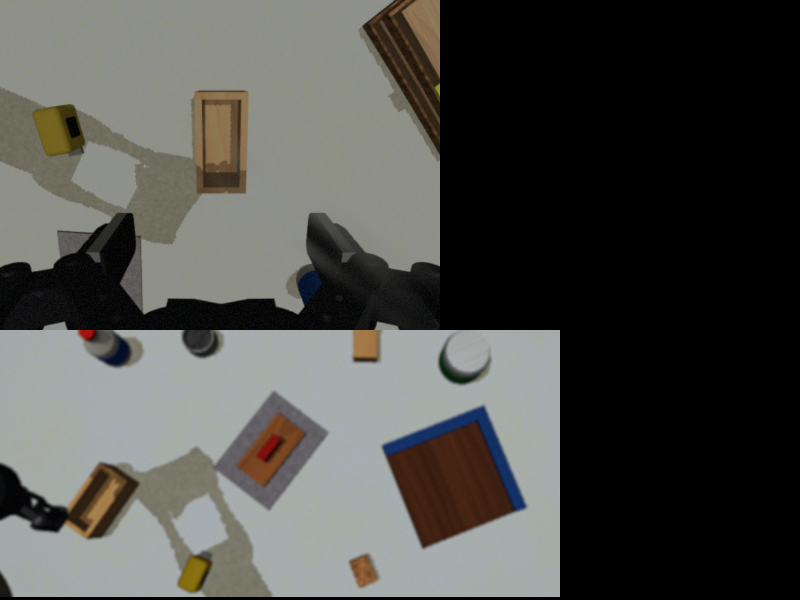

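The lid lies flat inside the pad with its handle up, and the open box stands at about (220,142) in the crop. Next I'll grasp the box and measure the fences.

```bash
python3 - <<'E'
from h import *
c=viewer.get_calibration('top'); im=cv2.imread('pics/top2.png'); H,S,V=hsv(im)
print('cam',ray(c,[[320,240]])[0])
jig=big((S>110),(335,205,465,330)).reshape(-1,2)
def line(p,a,b,z):
    # contour pts near segment a-b, trimmed ends
    a,b=np.float64(a),np.float64(b); d=(b-a)/np.linalg.norm(b-a); L=np.linalg.norm(b-a)
    r=p-a; t=r@d; n=abs(r@np.array([-d[1],d[0]])); q=p[(t>.1*L)&(t<.9*L)&(n<4)]
    w=onplane(c,q,z)[:,:2]; vx,vy,x,y=cv2.fitLine(np.float32(w),cv2.DIST_HUBER,0,.001,.001).ravel()
    return np.array([vx,vy]),np.array([x,y]),np.degrees(np.arctan2(vy,vx)),len(q)
C=(423,218);P=(348,247);Q=(453,292);R_=(378,322)
LB=line(jig,P,C,.028); LA=line(jig,C,Q,.028); L3=line(jig,Q,R_,.012);L4=line(jig,P,R_,.012)
for l in (LB,LA,L3,L4): print(l[1].round(4),round(float(l[2]),2),l[3])
X=np.linalg.solve(np.c_[LB[0],-LA[0]],LA[1]-LB[1]); oc=LB[1]+X[0]*LB[0]; print('outer corner',oc)
y=np.radians(-68.2); ex=np.array([np.cos(y),np.sin(y)]); ey=np.array([-ex[1],ex[0]])
print('inner corner',oc-.022*ex-.022*ey,' from centre',np.array([.5176,-.3098])+.078*(ex+ey))
# box from wrist
im=cv2.imread('pics/w3.png'); c=viewer.get_calibration('wrist'); H,S,V=hsv(im)
b=big(S>60,(265,115,380,300)); print('box',rect(c,b,.07),cv2.boundingRect(b))
E
```

```text
cam [ 0.43569254 -0.13769857  1.23068563]
[ 0.6077 -0.2742] -67.91 60
[ 0.552  -0.3996] 22.05 59
[ 0.4294 -0.3467] -67.77 62
[ 0.4743 -0.2227] 21.74 62
outer corner [ 0.64350486 -0.36250275]
inner corner [ 0.61490808 -0.35024616]  from centre [ 0.61898859 -0.3532552 ]
box (array([0.4674978 , 0.32330743]), (121.0, 60.3), -33.419334411621094) (282, 132, 80, 150)
```

```bash
cat >> h.py <<'E'
YJ=np.radians(-67.9); EX=np.array([np.cos(YJ),np.sin(YJ)]); EY=np.array([-EX[1],EX[0]]); CO=np.array([.617,-.352])
def jp(a,b): return CO+a*EX+b*EY   # jig-corner coords -> world xy
def jf(s):
    f=s['contact_force'][:2]; return np.array([f@EX,f@EY])
E
python3 - <<'E'
from h import *
p=[.4676,.3226]
ctrl.move_straight([*p,.10],[180,0,146.6],rate=.2)
ctrl.move_straight([*p,.024],rate=.08); st('down')
ctrl.grasp(); st('grasped')
ctrl.move_straight([*p,.045],rate=.06); st('up'); 
ctrl.move_straight([*p,.16],rate=.2)
q=jp(-.075,-.045)
ctrl.move_ptp([*q,.16],[180,0,112.1]); st('over jig')
ctrl.move_straight([*q,.060],rate=.12); ctrl.dwell(.2); st('hover')
im,c=snap('wrist','w4.png'); snap('top','top4.png'); snap('scene','scene4.png')
E
python3 -c "
import cv2,numpy as np
a=cv2.imread('pics/w4.png');b=cv2.imread('pics/scene4.png')[130:330,150:450]
o=np.zeros((600,800,3),np.uint8);o[:330,:440]=cv2.resize(a,(440,330));o[330:597,:400]=cv2.resize(b,(400,267));o[:360,440:]=cv2.resize(cv2.imread('pics/top4.png')[190:350,320:480],(360,360));cv2.imwrite('pics/c4.png',o)"
```

```text
down 13.68 [0.468  0.3228 0.0245] [1.7995e+02 3.0000e-02 1.4660e+02] F [ 0.1  0.8 -0.9] M [ 0.02 -0.07  0.05] gap 1.0 gf 0.0
grasped 14.04 [0.4679 0.3228 0.0246] [1.7995e+02 3.0000e-02 1.4660e+02] F [-1.  -0.3  4. ] M [-0.11  0.15 -0.06] gap 0.691 gf 66.1
up 14.54 [0.4676 0.3226 0.0452] [1.7998e+02 1.0000e-02 1.4660e+02] F [ 0.1 -0.1 -3.4] M [ 0.02 -0.    0.03] gap 0.693 gf 65.5
over jig 17.51 [ 0.5476 -0.2983  0.16  ] [ 1.7999e+02 -1.0000e-02  1.1219e+02] F [ 0.   0.8 -4. ] M [ 0.01  0.03 -0.03] gap 0.693 gf 65.4
hover 18.69 [ 0.5474 -0.2997  0.0609] [1.7996e+02 8.0000e-02 1.1210e+02] F [ 0.  -0.2 -3.9] M [-0.03 -0.04  0.05] gap 0.698 gf 65.4
```

View pics/c4.png

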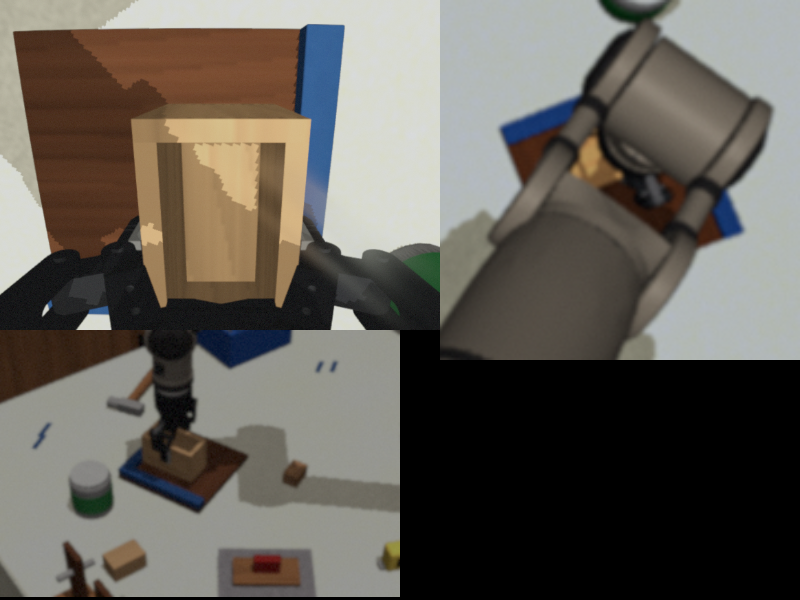

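The box is held upright over the board. It clears fence B, which is the blue bar at (322,100) in the wrist crop, and its sides look parallel to it. Next I'll lower it until it touches.

```bash
python3 - <<'E'
from h import *
q=jp(-.075,-.045); O=[180,0,112.1]
ctrl.move_straight([*q,.040],O,rate=.08); ctrl.dwell(.15); s=st('pre'); z=.040
while z>.031 and s['contact_force'][2]<-1.5:
    z-=.0007; ctrl.move_straight([*q,z],O,rate=.02); s=ctrl.state()
ctrl.dwell(.1); s=st('touch z=%.4f'%z)
# approach fence B
b=-.045
while b<-.020:
    b-= -.002; ctrl.move_straight([*jp(-.075,b),z],O,rate=.04); s=ctrl.state()
    print('b %.4f'%b,jf(s).round(1),s['contact_force'][2].round(1),s['moment'].round(2))
    if jf(s)[1]<-4: break
st('B')
E
```

```text
pre 19.39 [ 0.5473 -0.2996  0.0402] [1.7998e+02 2.0000e-02 1.1210e+02] F [-0.4  0.2 -3.9] M [-0.05  0.01  0.01] gap 0.699 gf 65.4
touch z=0.0358 20.99 [ 0.5474 -0.2997  0.0366] [1.7996e+02 6.0000e-02 1.1210e+02] F [-1.7  0.6  5.6] M [0.19 0.25 0.02] gap 0.692 gf 66.1
b -0.0430 [ 0.3 -0.9] 5.9 [ 0.14  0.28 -0.07]
b -0.0410 [ 0.2 -0.4] 6.1 [ 0.09  0.26 -0.02]
b -0.0390 [ 1.  -0.4] 6.1 [ 0.01  0.27 -0.02]
b -0.0370 [-0.5 -1.3] 5.7 [ 0.07  0.25 -0.03]
b -0.0350 [-0.7  0.1] 4.8 [-0.01  0.27 -0.  ]
b -0.0330 [-0.5 -0.6] 5.6 [ 0.07  0.27 -0.07]
b -0.0310 [-0.1  0. ] 5.9 [ 0.04  0.26 -0.1 ]
b -0.0290 [-0.7  0.2] 5.4 [ 0.03  0.28 -0.07]
b -0.0270 [ 0.  -3.4] 6.9 [-0.04  0.38 -0.16]
b -0.0250 [ -0.5 -10.8] 9.8 [-0.51  1.52 -0.39]
B 23.49 [ 0.5639 -0.2933  0.0367] [-1.7983e+02  1.0000e-02  1.1204e+02] F [-10.2  -3.6   9.8] M [-0.51  1.52 -0.39] gap 0.697 gf 66.8
```

```bash
python3 - <<'E'
from h import *
O=[180,0,112.1]; z=.0363; b=-.0285
ctrl.move_straight([*jp(-.075,b),z],O,rate=.03); ctrl.dwell(.1); st('backed')
a=-.075
while a<-.050:
    a+=.002; ctrl.move_straight([*jp(a,b),z],O,rate=.04); s=ctrl.state()
    print('a %.4f'%a,jf(s).round(1),s['contact_force'][2].round(1),s['moment'].round(2))
    if jf(s)[0]<-6: break
for b in (-.0275,-.0265,-.0255,-.0245):
    ctrl.move_straight([*jp(a,b),z],O,rate=.03); ctrl.dwell(.05); s=ctrl.state()
    print('b %.4f'%b,jf(s).round(1),s['contact_force'][2].round(1),s['moment'].round(2))
    if jf(s)[1]<-9: break
ctrl.dwell(.3); s=st('end a=%.4f b=%.4f'%(a,b)); print(jf(s))
im,c=snap('wrist','w5.png'); snap('scene','scene5.png'); snap('top','top5.png')
E
python3 -c "
import cv2,numpy as np
a=cv2.imread('pics/w5.png');b=cv2.imread('pics/scene5.png')[170:290,210:360]
o=np.zeros((600,800,3),np.uint8);o[:375,:500]=cv2.resize(a,(500,375));o[375:599,:280]=cv2.resize(b,(280,224));o[:300,500:]=cv2.resize(cv2.imread('pics/top5.png')[190:350,320:480],(300,300));cv2.imwrite('pics/c5.png',o)"
```

```text
backed 23.86 [ 0.5627 -0.2935  0.0366] [1.7998e+02 5.0000e-02 1.1211e+02] F [-1.9 -1.5  4.6] M [-0.1   0.23 -0.01] gap 0.694 gf 66.0
a -0.0730 [-0.5 -1.1] 5.9 [ 0.02  0.12 -0.02]
a -0.0710 [ 0.3 -0.5] 5.5 [0.05 0.12 0.05]
a -0.0690 [-0.8 -0.2] 5.7 [ 0.01  0.15 -0.03]
a -0.0670 [-1.2 -0.2] 5.5 [ 0.06  0.14 -0.03]
a -0.0650 [-0.7 -0.2] 5.0 [ 0.02  0.13 -0.  ]
a -0.0630 [-0.7 -0.1] 5.3 [0.04 0.08 0.01]
a -0.0610 [-0.6  0.3] 4.8 [0.03 0.16 0.01]
a -0.0590 [-6.2 -0.5] 7.5 [ 0.58  0.2  -0.23]
b -0.0275 [-6.9 -3.6] 8.6 [ 0.49  0.43 -0.27]
b -0.0265 [-6.2 -7.2] 11.3 [ 0.2   1.11 -0.35]
b -0.0255 [ -6.3 -10.3] 13.0 [ 0.    1.59 -0.39]
end a=-0.0590 b=-0.0255 27.06 [ 0.5691 -0.3063  0.0367] [-179.79   -0.18  112.08] F [-12.1   1.4  12.5] M [-0.02  1.56 -0.43] gap 0.7 gf 67.2
[ -5.80290451 -10.6666362 ]
```

View pics/c5.png

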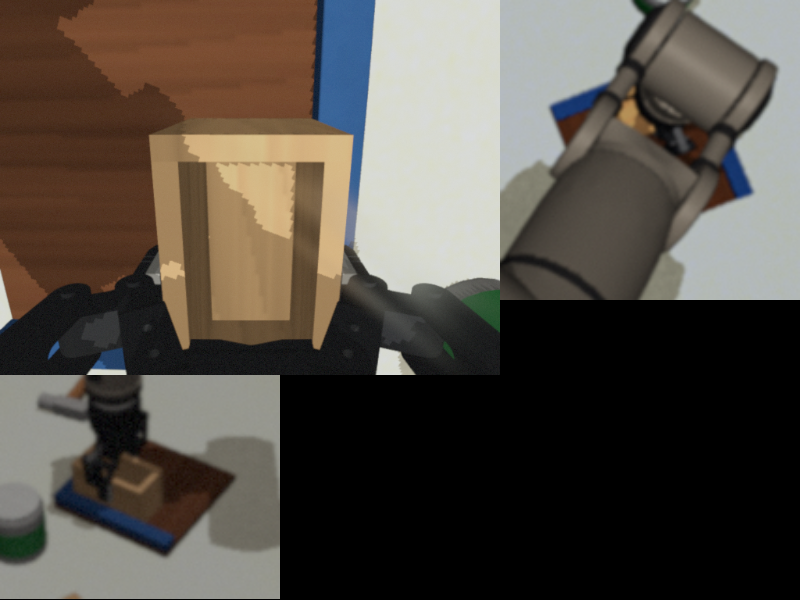

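The box is against both fences: right side on blue fence B, far end on A. The Mz sign says contact is only at one edge of each face, so the yaw needs a small negative correction. I'll back off, lighten the bearing and tune the yaw using Mz.

```bash
python3 - <<'E'
from h import *
def avg(n=6):
    A=[]
    for _ in range(n):
        ctrl.dwell(.03); s=ctrl.state(); A.append(np.r_[jf(s),s['contact_force'][2],s['moment'][2],s['eef_rot'][2]])
    return np.mean(A,0).round(2)
z=.0370; a=-.062
ctrl.move_straight([*jp(a,-.0285),z],[180,0,112.1],rate=.03); print('free',avg(),ctrl.state()['tool_pos'].round(4))
for yaw in (112.1,111.6,111.1,110.6,110.1):
    O=[180,0,yaw]
    ctrl.move_straight([*jp(a,-.0285),z],O,rate=.03)
    ctrl.move_straight([*jp(a,-.0255),z],O,rate=.03); m=avg(); print(yaw,'B',m)
    if m[3]>.05: break
E
```

```text
free [-1.0900e+00 -3.1000e-01  5.8000e-01  2.0000e-02  1.1212e+02] [ 0.5674 -0.3049  0.0367]
112.1 B [ -0.8   -7.12   1.26  -0.32 112.06]
111.6 B [  0.12  -8.24   0.43   0.52 111.7 ]
```

```bash
python3 - <<'E'
from h import *
def avg(n=8):
    A=[]
    for _ in range(n):
        ctrl.dwell(.03); s=ctrl.state(); A.append(np.r_[jf(s),s['contact_force'][2],s['moment'],s['eef_rot']])
    return np.mean(A,0).round(2)
z=.0370; O=[180,0,111.9]; a,b=-.062,-.0285
ctrl.move_straight([*jp(a,b),z],O,rate=.03); ctrl.move_straight([*jp(a,-.026),z],O,rate=.03); print('B',avg())
ctrl.move_straight([*jp(a,b),z],O,rate=.03); a=-.0585; ctrl.move_straight([*jp(a,b),z],O,rate=.03); print('A',avg())
b=-.027
for i in range(14):
    ctrl.move_straight([*jp(a,b),z],O,rate=.03); m=avg(); print('%.4f %.4f'%(a,b),m)
    da=m[0]>-9.5; db=m[1]>-9.5
    if not(da or db): break
    a+=.0005*da; b+=.0005*db
ctrl.dwell(.3); st('end'); print(avg())
snap('wrist','w6.png'); snap('top','top6.png'); snap('scene','scene6.png')
E
```

```text
B [-1.5000e-01 -6.7200e+00 -1.1400e+00 -5.2000e-01  1.0100e+00  1.5000e-01
 -1.7984e+02 -6.0000e-02  1.1194e+02]
A [-6.1100e+00  2.0000e-02 -1.8000e-01  9.2000e-01  2.9000e-01  7.0000e-02
 -1.7998e+02 -1.9000e-01  1.1193e+02]
-0.0585 -0.0270 [-6.8400e+00 -2.3900e+00  6.6000e-01  7.1000e-01  6.8000e-01  1.0000e-01
 -1.7991e+02 -2.0000e-01  1.1194e+02]
-0.0580 -0.0265 [-8.5200e+00 -4.4500e+00  2.2400e+00  8.2000e-01  1.0500e+00  1.0000e-01
 -1.7985e+02 -2.7000e-01  1.1194e+02]
-0.0575 -0.0260 [-1.0580e+01 -6.5100e+00  4.6700e+00  9.0000e-01  1.4000e+00  1.0000e-01
 -1.7979e+02 -3.4000e-01  1.1195e+02]
-0.0575 -0.0255 [-1.0860e+01 -8.4600e+00  5.5300e+00  8.0000e-01  1.7000e+00  1.1000e-01
 -1.7974e+02 -3.5000e-01  1.1195e+02]
-0.0575 -0.0250 [-1.0810e+01 -1.0170e+01  6.3200e+00  6.7000e-01  1.9700e+00  1.1000e-01
 -1.7969e+02 -3.6000e-01  1.1195e+02]
end 33.53 [ 0.5692 -0.3064  0.037 ] [-179.69   -0.37  111.95] F [-13.3   6.3   6.5] M [0.7  1.92 0.11] gap 0.698 gf 68.0
[-1.0770e+01 -1.0410e+01  6.4200e+00  6.8000e-01  1.9700e+00  1.2000e-01
 -1.7969e+02 -3.6000e-01  1.1195e+02]
```

View pics/w6.png

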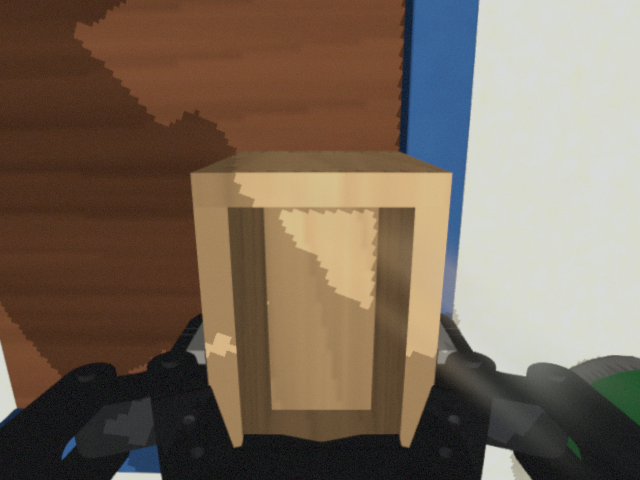

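The box sits flush along B (right side) with its far end on A. Forces are about 10.8 N on A and 10.4 N on B, with Mz near 0. The tool leans about 0.4° under load, so I'll trim that out and re-check.

```bash
python3 - <<'E'
from h import *
def avg(n=8):
    A=[]
    for _ in range(n):
        ctrl.dwell(.03); s=ctrl.state(); A.append(np.r_[jf(s),s['contact_force'][2],s['moment'],s['eef_rot']])
    return np.mean(A,0).round(2)
a,b=-.0575,-.025; z=.0370
for k in (.5,1.,1.2):
    O=[180-.31*k,.36*k,111.86]
    ctrl.move_straight([*jp(a,b),z],O,rate=.03); m=avg(); print(k,m)
    if max(-m[:2])>15: break
ctrl.dwell(.5); print(avg()); st()
# bystander / lid check against the first top picture
im,c=snap('top','top7.png'); im0=cv2.imread('pics/top0.png'); H,S,V=hsv(im)
print('pad',rect(c,big((V<150)&(S<60)|(S>90),(215,200,310,300)),.004),'lid',rect(c,big(S>100,(215,200,310,300)),.016))
for n,r in dict(tape=(185,320,225,362),sander=(315,322,350,358),offcut=(318,146,352,190)).items():
    f=lambda i:cv2.minEnclosingCircle(big(cv2.split(cv2.cvtColor(i,cv2.COLOR_BGR2HSV))[1]>70,r))
    print(n,f(im0)[0],f(im)[0])
E
```

```text
0.5 [ -10.26   -9.99    5.4     0.75    2.02    0.25 -179.84   -0.18  111.92]
1.0 [-9.8500e+00 -9.6700e+00  4.8500e+00  7.5000e-01  1.9900e+00  2.7000e-01
 -1.7999e+02 -1.0000e-02  1.1193e+02]
1.2 [-9.5900e+00 -9.7300e+00  4.3800e+00  7.2000e-01  2.0800e+00  2.4000e-01
  1.7995e+02  6.0000e-02  1.1193e+02]
[-9.4600e+00 -9.7300e+00  4.6200e+00  7.4000e-01  2.0900e+00  2.3000e-01
  1.7995e+02  6.0000e-02  1.1193e+02]
 36.27 [ 0.5691 -0.3064  0.0367] [1.7995e+02 6.0000e-02 1.1193e+02] F [-13.8   5.4   4.6] M [0.67 2.1  0.26] gap 0.7 gf 67.6
pad (array([0.53823718, 0.03605862]), (256.3, 158.1), -25.59015655517578) lid (array([0.56353003, 0.02251551]), (123.5, 63.9), -36.7763671875)Traceback (most recent call last):
  File "<stdin>", line 18, in <module>
  File "<stdin>", line 17, in <lambda>
cv2.error: OpenCV(4.12.0) /io/opencv/modules/imgproc/src/shapedescr.cpp:201: error: (-215:Assertion failed) count >= 0 && (depth == CV_32F || depth == CV_32S) in function 'minEnclosingCircle'
```

```bash
python3 - <<'E'
from h import *
ctrl.move_straight([*jp(-.0573,-.0249),.0370],[179.67,.38,111.96],rate=.03); ctrl.dwell(.6); s=st('final'); print(jf(s))
print(ctrl.job_done())
E
```

```text
final 37.17 [ 0.5691 -0.3064  0.0367] [ 1.8000e+02 -3.0000e-02  1.1198e+02] F [-13.8   6.8   6.2] M [ 0.74  2.13 -0.11] gap 0.694 gf 67.8
[-11.46082888 -10.23085303]
the job is handed in; nothing more can be done
None
```

I handed the job in at about 37 s: the lid lies flat, handle up, on the pad, and the open box is gripped upright in the corner, pressed with about 11 N on fence A and 10 N on fence B; my picture check that the bystanders hadn't moved failed to run, though no move went near them.

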